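# Shut and lock a control box's quarter-turn hatch

### The arm

A 6-joint arm with a two-finger parallel gripper is mounted at the origin on the work surface. World frame = base frame: x ahead of the robot, y to its left, z up, the work surface at z = 0. Lengths are in mm, angles in rad, forces in N, time in s.
With the tool pointing down it reaches from about 325 to 900 mm from the base axis. Payload 3.5 kg.
Tool frame: the origin (TCP) lies at the very end of the fingers, on their centre line; the grasp point (between the pads) lies bot.tcp_to_grasp behind it (bot.tcp_to_grasp is the distance from the TCP to the grasp point, in mm); z points along the fingers, y is the line along which they close (so a half turn about z gives the same grasp; the last joint's range is limited). The gripper opens to 85 mm and grips with 20 to 120 N. Pads are 22 mm wide; open, the fingers measure 114 mm over their backs; the gripper's body (76 mm by 85 mm) begins 54 mm behind the grasp point. The pads swing forward as they close: fully open they stand 13 mm farther back than shut.
Start: joints at [-1.346, 0.276, -0.026, 1.268, 0, 1.467], TCP at [201.213, -591.722, 231.313] pointing down, gripper open.
Joint ranges: [-3.12, 3.12], [-0.85, 1.88], [-1.08, 1.24], [-1.95, 2.15], [-1.57, 1.53], [-3.14, 3.14]. Speed limits (rad/s): [2.57, 2.57, 3.14, 3.14, 3.14, 3.14].

### API

Orientations are given as a rotation vector (axis times angle).
In Python, from bench import bot gives the robot as it stands.
- The arm moves only by the shell command python3 -m crank 'ROWS' [FORCE]. ROWS is JSON, a list that holds one entry, the list of rows, each a list of 5 numbers: the shift along the tool's x, y, z normalised to -1 to 1, where 1 is 0.3 m, then the turn about the tool's z normalised to -1 to 1, where 1 is 90 degrees, then the closure in counts, from 0 (fully open) to 255 (shut). A call has exactly 10 rows; each row is the pose to reach, as a shift and turn from the pose commanded when the call began, along the tool's axes at that moment; what a row does not reach only later rows make up. A row lasts 1/8 s, in which the tool goes at most 62.5 mm and 10.7 degrees, less where a joint would pass 70% of its speed; a pose out of reach is approached as far as the arm can. A call with a number of a shift or a turn outside -1 to 1 is refused whole. A call with a gripper value outside its range is refused whole. The fingers move at their own pace and stop on an object; FORCE is the grip in N (left out, the last holds). Time passes only in rows, so rows that repeat a pose let the fingers close, or fill a call up. It gives the time, the measured TCP pose, the force, the opening and the grip force at its end, in the units of the state.
- bot.read_state(): the state, without advancing time (a new reading comes with each control period).
- bot.camera(name): name is "side" or "top"; returns (picture, depth): 480x640x3 uint8, red, green, blue; 480x640 float32, mm along the optical axis (not along the pixel's ray), 0 where there is no reading.
- bot.camera_params(name): a dict with "camera_matrix" (3x3 intrinsics, pixels), "k1" (the pictures are not rectified: a ray, as slopes to the right and down, at radius r is drawn at 1 + k1 r^2 times it, then the intrinsics apply), "eye" and "attitude" of the camera in the world. Camera axes: x right, y down, z forward; pixel columns grow to the right and rows downward; lengths in mm; the calibration is good to about 2 mm. A picture is of the moment at which its call begins. camera_params takes no time and is no camera call.
- bot.close_job(): hands the job in; it is judged then, once.
Trained networks look in the newest picture that a camera, given by its name, has taken for a name from the list of things; names that differ only in an ending like _2 or _b are one class to them, and where a whole thing is asked for, a point or a joint stands for the part that bears it (a point fixed in the world has none). Each returns a list of dicts, best first, with "conf" (0 to 1); they miss things now and then, are a little off and sometimes report something else, mostly with a low value. They report only what shows in the picture. A call takes as long as a camera call.
- bot.boxes_of(target, camera): "centre" ([column, row] in pixels, amid what is visible of it).
- bot.trace(target, camera): "mask" (480x640 bool, what is visible of it) and "centre" ([column, row] in pixels, amid what is visible of it).
The state is a dict: "time": time; "joints": joint angles; "dq": joint speeds; "effort": joint torques, N m; "ee_pos": TCP position; "eef_rot": TCP orientation; "force": force on the tool from outside, world axes, zero at the start; "moment": the same for the moment, N m; "finger_gap": finger opening in mm; "grip_force": force on a finger pad.
Only numpy, scipy, OpenCV 4.12 (cv2) and the standard library are available. Lean on these libraries where they do the work, as an engineer would, in place of code of your own. Each camera call takes 0.05 s, during which the arm holds its last target. There are 200 camera calls.

### The job

Shut the cover of the grey control box, then press its wing knob down against the rubber seal and give it a quarter turn clockwise until it springs up into its locked detent, so that the cover stays locked when you let go. Feel for the detent, do not crush the seal, and leave the other things on the bench where they are.

Things in the scene. Friction and masses are not known exactly. Their poses are not given: they have to be found in the camera images.
- box: Grey sheet-steel control box lying on its back on the bench, fixed: 220 (x) x 220 (y) x 110 mm high. Origin at the centre of its underside, z up. The cover's free edge and the rubber seal are on its -x side; the cover's hinge lies along y at x = +110, z = +110 mm.
- cover_edge (a point): Middle of the free edge of the grey steel cover, on its outer face, 220 mm from the hinge line. The cover is 225 x 236 mm, 4 mm thick, 0.3 kg, with a 13 mm skirt hanging from its edge. Its stiff hinge (0.4 N m friction) keeps it where it is left.
- cover (a joint): Hinge angle of the cover, rad: 0 = its underside level with the box's rim, grows as the free edge lifts. Starts ajar, 0.35 to 0.75. Shut but unlocked it rests on the seal at 0.05 to 0.067. Pressed below 0.024 (+-0.005) the bar clears the catch's lips. Locked in the detent it stands at 0.042 (+-0.005); let go at about 0.024 it hangs on a lip, not yet in the detent.
- knob (a joint): Angle of the black wing knob on the cover, rad, clockwise seen from above the cover, limits -0.3 to 2.3. At 0 the wing lies along the box's x axis (unlocked; starts within 0.1 of it). Locked at 1.57 +-0.2: the catch is fitted loosely, so the detent's angle is not known and must be felt. In the detent the knob has +-0.08 of play. Letting go and regripping part-way is fine.
- knob_grip (a point): Middle of the knob's wing, on the knob's axis, 24 mm above the cover's outer face, 165 mm from the hinge line. The wing is 44 mm long, 10 mm thick and its top is 36 mm above the cover's face; its foot is 44 mm across and 6 mm high. z is the knob's axis, out of the cover; x runs along the wing.
- knob_bar (a point): Middle of a steel cross bar, 40 x 6.4 x 5 mm, that turns with the knob 36 mm below the cover's outer face, parallel to the wing. Shutting the cover puts it in the slot of a catch; there it turns only 0.2 to 0.6 rad either way. Pressed down 5 to 8 mm at the knob it goes under the catch's lips and turns freely, even past the detent, with no stop: do not hold it down all the way.
- catch_slot (a point): Nominal middle of the steel catch inside the box (its slot runs along the box's x; true height +-0.8 mm, true yaw +-0.2 rad). Once turned beyond 0.7 rad the lips keep the bar down when the knob is let go. Turned on without being held down (fingers loosely round the wing) it slides along the lips, under 0.1 N m, then springs up 3 mm into a notch whose walls stop it both ways.
- seal: Black rubber seal along the box's -x rim, 10 x 190 mm, sprung: origin in the middle of its upper face, 14 mm above the rim when free. It pushes up with 2.5 N when free and 0.7 N more per mm, to 12 N at 14 mm, where it is solid; over 25 N crushes it. At the knob, about 9 to 12 N clears the lips and 14 to 16 N reaches the end of the seal's travel.
- screwdriver: Screwdriver lying loose beside the box (bystander).
- jar: Amber glass jar, 60 mm across, 90 mm tall, standing on the other side of the box (bystander).
- dish: Blue ceramic plate, 120 mm across, 22 mm high, on the bench (bystander).

How it is judged (in metres and radians):
On the way, in this order (a step that is already met when the one before it is completed fails the run):
1. the cover is shut on its seal (cover below 0.075) with the knob still unlocked (below 0.6) (value of joint cover below 0.075 rad and value of joint knob below 0.6 rad), for 0.1 s.
2. the knob is turned past 0.7 with the cover held down (cover below 0.053) (value of joint cover below 0.053 rad and value of joint knob above 0.7 rad), for 0.05 s.
At the end, for the whole second after the job is handed in: The knob has sprung up into its detent: knob at a quarter turn (1.2 to 1.95 rad), cover locked on the seal at 0.033 to 0.053 rad (neither resting free on the seal nor hanging on the catch's lip) and at rest (value of joint cover between 0.033 and 0.053 rad and value of joint knob between 1.2 and 1.95 rad and velocity of joint cover between -0.05 and 0.05 rad/s); the robot touches nothing.
It fails at once if the seal is crushed (more than 25 N on it) (contact force between seal and anything else above 25 N).
It fails at once if the screwdriver is moved by more than 30 mm (distance of screwdriver from where it was at the start of the episode above 0.03 m).
It fails at once if the jar is moved by more than 30 mm (distance of jar from where it was at the start of the episode above 0.03 m).
It fails at once if the plate is moved by more than 30 mm (distance of dish from where it was at the start of the episode above 0.03 m).
It also fails if it takes over 61 s, if anything falls off the work surface, if the arm or the gripper's body presses on something with over 40 N, if the wrist force passes 120 N, or if a joint passes its speed limit or range.

## Working session

There is one attempt and no reset: what is moved stays moved. The work goes in short steps, Python scripts to look and compute and a shell command to move; the robot and the scene stay as the last step left them, time stands still between calls to the robot, and variables do not carry over. Pictures are saved under pics/ and viewed, at most 10 in all, crops included, and the job is handed in when it is done.

```bash
mkdir -p pics; ls; cat > h.py <<'E'
import numpy as np,cv2
from bench import bot
from scipy.spatial.transform import Rotation as R
def att(p):
    a=np.array(p["attitude"],float)
    return a if a.shape==(3,3) else R.from_rotvec(a).as_matrix()
def cloud(name):
    img,d=bot.camera(name);p=bot.camera_params(name);K=np.array(p["camera_matrix"])
    v,u=np.mgrid[0:480,0:640].astype(float)
    xd=(u-K[0,2])/K[0,0];yd=(v-K[1,2])/K[1,1];x,y=xd.copy(),yd.copy()
    for _ in range(20):
        s=1+p["k1"]*(x*x+y*y);x,y=xd/s,yd/s
    P=np.stack([x*d,y*d,d],-1)@att(p).T+np.array(p["eye"])
    P[d==0]=np.nan
    return img,d,P
def st():
    s=bot.read_state();print({k:np.round(s[k],3).tolist() for k in("time","ee_pos","eef_rot","force","moment","finger_gap","grip_force")});return s
E
python3 - <<'E'
from h import *
st()
for c in("top","side"):
    p=bot.camera_params(c);print(c,p)
    img,d,P=cloud(c);cv2.imwrite(f"pics/{c}0.png",img[...,::-1]);np.save(f"/tmp/{c}.npy",P)
    for t in("box","cover_edge","knob_grip","knob","seal","screwdriver","jar","dish"):
        for r in bot.boxes_of(t,c)[:2]:
            u,v=np.round(r["centre"]).astype(int);print(c,t,round(r["conf"],2),u,v,np.round(P[v,u]))
print(bot.tcp_to_grasp)
E
```

```text
pics
{'time': 0.0, 'ee_pos': [201.038, -590.943, 230.13], 'eef_rot': [-3.097, -0.512, 0.0], 'force': [0.717, -0.04, -0.746], 'moment': [-0.02, -0.015, -0.005], 'finger_gap': 85.57, 'grip_force': 0.0}
top {'camera_matrix': array([[605.96511302,   0.        , 316.64548745],
       [  0.        , 605.96511302, 246.44544917],
       [  0.        ,   0.        ,   1.        ]]), 'k1': -0.16111709776125815, 'eye': array([ 421.77735159,   99.62877488, 1182.43833235]), 'attitude': array([-2.14972246,  2.10803273, -0.14970024])}
top box 0.94 340 234 [592.  84. 251.]
top box 0.46 336 226 [603.  90. 259.]
top cover_edge 0.8 336 223 [608.  90. 259.]
top knob_grip 0.62 336 227 [602.  90. 259.]
top knob 0.94 339 232 [595.  85. 251.]
top knob 0.19 338 237 [589.  87. 245.]
top seal 0.69 346 292 [513.  69. 123.]
top seal 0.43 436 223 [646. -96.  88.]
top screwdriver 0.77 249 278 [545. 254.  24.]
top jar 0.58 432 225 [642. -89.  90.]
top jar 0.18 335 222 [610.  92. 256.]
top dish 0.8 168 321 [458. 414.   4.]
side {'camera_matrix': array([[460.35925816,   0.        , 324.59376168],
       [  0.        , 460.35925816, 235.71808807],
       [  0.        ,   0.        ,   1.        ]]), 'k1': -0.11012218568013177, 'eye': array([148.24503111, 630.53937011, 721.62929887]), 'attitude': array([-0.9085193 ,  2.48190329, -1.10561241])}
side cover_edge 0.73 314 198 [587. 137. 217.]
side cover_edge 0.62 321 173 [605.  96. 243.]
side knob 0.74 322 177 [605.  94. 233.]
side seal 0.63 368 242 [507.  70. 110.]
side screwdriver 0.87 288 322 [543. 266.  22.]
side jar 0.65 362 195 [632. -81.  77.]
side jar 0.64 262 411 [458. 420.   5.]
side dish 0.64 320 176 [611.  92. 231.]
18.700000000000003
```

View pics/top0.png

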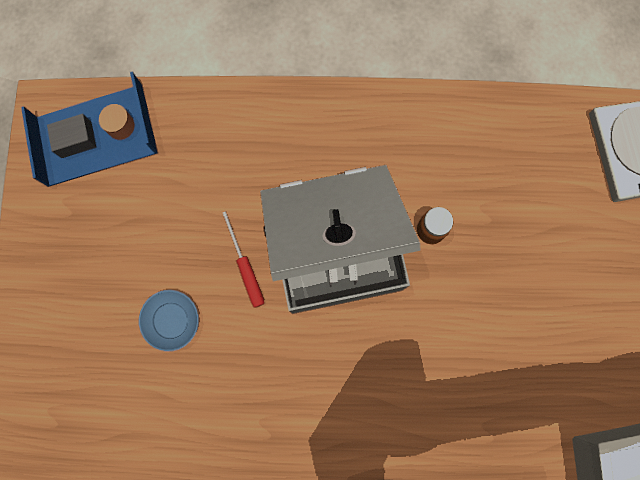

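View pics/side0.png

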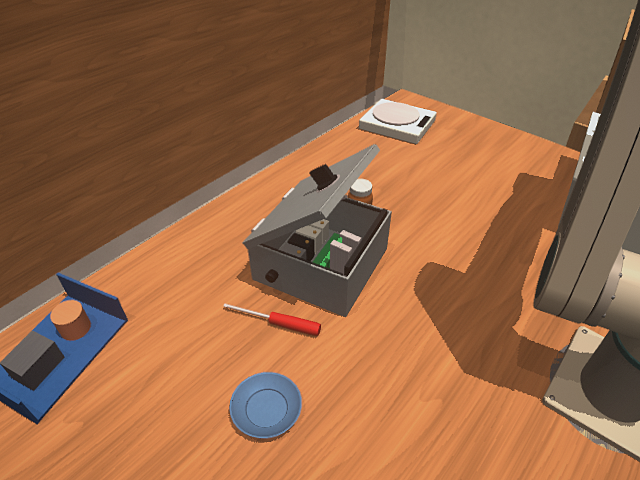

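The pictures show the box with its cover ajar, free edge towards the robot: front rim at (290,310)–(408,290) in top and the knob at about (337,228). The screwdriver is left of it at (245,270), the jar right at (435,222), and the plate at (170,320). Next I fit the cover plane and box yaw.

```bash
python3 - <<'E'
from h import *
P=np.load("/tmp/top.npy")
m=np.zeros((480,640),np.uint8)
cv2.fillPoly(m,[np.array([[275,200],[380,178],[405,235],[282,262]])],1)
cv2.circle(m,(338,225),26,0,-1)
Q=P[m>0];Q=Q[~np.isnan(Q).any(1)]
for _ in range(5):
    c=Q.mean(0);n=np.linalg.svd(Q-c)[2][2];n*=np.sign(n[2]);r=(Q-c)@n;Q=Q[abs(r)<3*np.std(r)+.5]
ang=np.arccos(n[2]);print("n",n,"theta",ang,"std",r.std())
# horizontal downhill dir = +x box (towards hinge)
ex=np.array([n[0],n[1],0]);ex/=np.linalg.norm(ex);yaw=np.arctan2(ex[1],ex[0]);ey=np.array([-ex[1],ex[0],0])
print("yaw from plane",yaw)
# hull of the cover: all points near plane
reg=np.zeros((480,640),bool);reg[155:285,250:425]=1
S=P[reg&(abs((P-c)@n)<3)&(P[...,2]>105)]
print("pts",len(S)); a=S-c; up=np.cross(ey,n)  # along cover to +x
u=a@up; w=a@ey
print("along",np.percentile(u,[.3,99.7]),"w",np.percentile(w,[.3,99.7]))
(cc,sz,an)=cv2.minAreaRect(np.stack([u,w],1).astype(np.float32));print(cc,sz,an)
print("hinge side z", (c+up*u.max())[2], "edge pt",c+up*np.percentile(u,.3)+ey*cc[1])
# knob points: above plane 10..40mm
h=(P-c)@n
K=P[reg&(h>30)&(h<45)];print("knob top",len(K),np.median(K,0),((K-c)@n).max(), "up",np.percentile((K-c)@up,[2,98]),"w",np.percentile((K-c)@ey,[2,98]))
# box rim front
rr=np.zeros((480,640),bool);rr[275:318,280:415]=1
Z=P[rr];Z=Z[(Z[:,2]>100)&(Z[:,2]<130)]
f=Z@ex; g=Z@ey; bins=np.arange(g.min(),g.max(),10)
pts=np.array([Z[(g>=b)&(g<b+10)][np.argmin(f[(g>=b)&(g<b+10)])] for b in bins[1:-1] if ((g>=b)&(g<b+10)).sum()>3])
l=np.polyfit(pts[:,1],pts[:,0],1);print("front rim: slope->yaw",-np.arctan(l[0]),"pts ends",pts[0],pts[-1],np.median(pts[:,2]))
print("g range",np.percentile(g,[1,99]),"f",np.percentile(f,[1,99]))
E
```

```text
n [0.62693096 0.14449444 0.76555792] theta 0.6988882579557473 std 1.1381995295321006
yaw from plane 0.22652331061041694
pts 11315
along [-105.78582057  121.44379848] w [-116.65689844  118.53386779]
(8.930038452148438, 0.834014892578125) (233.9464874267578, 237.03793334960938) 0.0626886859536171
hinge side z 108.92417890385856 edge pt [553.55963079  74.74376404 258.01352326]
knob top 124 [616.41922401  90.13889024 250.42538568] 38.5372822007106 up [-70.26511212 -27.95791772] w [-4.32708279  6.93969848]
front rim: slope->yaw 0.22460579565796693 pts ends [524.39442146 -28.65516845 110.58206319] [479.99244659 165.51360595 111.26676698] 108.81677545506795
g range [-159.69588996   58.25104252] f [504.74591682 557.67953512]
```

```bash
python3 -m crank '[[[0,0,-0.2,0,255],[0.95,-0.95,-0.3,-1,255],[0.95,-0.95,-0.3,-1,255],[0.95,-0.95,-0.3,-1,255],[0.95,-0.95,-0.3,-1,255],[0.95,-0.95,-0.3,-1,255],[0.95,-0.95,-0.3,-1,255],[0.95,-0.95,-0.3,-1,255],[0.95,-0.95,-0.3,-1,255],[0.95,-0.95,-0.3,-1,255]]]' 30
cat >> h.py <<'E'
YAW=.225;EX=np.array([np.cos(YAW),np.sin(YAW),0]);EY=np.array([-EX[1],EX[0],0])
def W(f,g,z): return EX*f+EY*g+np.array([0,0,z])
def go(tgt,yaw=None):
    s=bot.read_state();M=R.from_rotvec(s["eef_rot"]).as_matrix();y=np.arctan2(M[1,0],M[0,0])
    d=M.T@(np.array(tgt)-s["ee_pos"])/300
    t=None if yaw is None else -((yaw-y+np.pi)%(2*np.pi)-np.pi)/(np.pi/2)
    print("rows",np.round(d,4),"turn",t,"yaw",y,"q6",s["joints"][5],"tilt",M[2,2])
E
python3 -c "
from h import *
st();go(W(575,4,290),YAW+np.pi)"
```

```text
time: 2.15
ee_pos: [379.5, -229.4, 321.6]
eef_rot: [1.823, 2.558, -0.0]
force: [-0.3, 0.7, 0.1]
finger_gap: 0.3
grip_force: 0.0
{'time': 2.15, 'ee_pos': [379.539, -229.444, 321.58], 'eef_rot': [1.823, 2.558, -0.0], 'force': [-0.286, 0.724, 0.12], 'moment': [-0.047, 0.037, 0.022], 'finger_gap': 0.308, 'grip_force': 0.0}
rows [0.9437 0.9607 0.1051] turn -0.9316430555770459 yaw 1.9031711640053959 q6 0.5487401131933572 tilt -0.9999998226007528
```

```bash
python3 -m crank '[[[0.944,0.961,0,-0.93,255],[0.944,0.961,0,-0.93,255],[0.944,0.961,0,-0.93,255],[0.944,0.961,0,-0.93,255],[0.944,0.961,0,-0.93,255],[0.944,0.961,0,-0.93,255],[0.944,0.961,0,-0.93,255],[0.944,0.961,0.1,-0.93,255],[0.944,0.961,0.1,-0.93,255],[0.944,0.961,0.1,-0.93,255]]]'
python3 -c "
from h import *
st();go(W(575,4,150),YAW+np.pi)"
```

```text
time: 3.4
ee_pos: [561.1, 130.5, 292.0]
eef_rot: [-0.337, 3.123, -0.0]
force: [0.9, -0.1, -0.1]
finger_gap: 0.2
grip_force: 0.0
{'time': 3.4, 'ee_pos': [561.107, 130.523, 291.983], 'eef_rot': [-0.337, 3.123, -0.0], 'force': [0.913, -0.079, -0.067], 'moment': [-0.019, 0.007, -0.021], 'finger_gap': 0.158, 'grip_force': 0.0}
rows [0.0039 0.0065 0.4733] turn -0.006188021355665629 yaw -2.926312774805401 q6 -0.09890082199758829 tilt -0.9999999237947647
```

```bash
python3 -m crank '[[[0,0,0.06,0,255],[0,0,0.11,0,255],[0,0,0.16,0,255],[0,0,0.21,0,255],[0,0,0.26,0,255],[0,0,0.31,0,255],[0,0,0.36,0,255],[0,0,0.41,0,255],[0,0,0.45,0,255],[0,0,0.47,0,255]]]'
python3 -c "
from h import *
st();go(W(575,4,125),YAW+np.pi)
img,d,P=cloud('side');cv2.imwrite('pics/s1.png',img[...,::-1])"
```

```text
time: 4.65
ee_pos: [560.5, 130.8, 149.2]
eef_rot: [0.341, -3.122, -0.0]
force: [0.1, 0.4, -0.7]
finger_gap: -0.2
grip_force: 0.0
{'time': 4.65, 'ee_pos': [560.546, 130.76, 149.191], 'eef_rot': [0.341, -3.122, -0.0], 'force': [0.081, 0.372, -0.705], 'moment': [-0.029, 0.01, -0.047], 'finger_gap': -0.192, 'grip_force': 0.0}
rows [0.0019 0.0053 0.0806] turn -0.004536460862979345 yaw -2.9237185096500093 q6 -0.10100919260705 tilt -0.9999991553983036
```

View pics/s1.png

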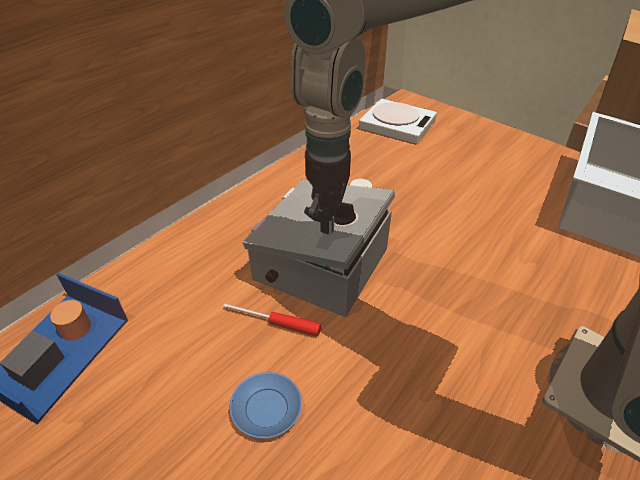

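The cover has been pushed most of the way down, with the fingertips on it at (325,230) beside the knob at (345,215). I continue gently.

```bash
python3 -m crank '[[[0,0,0.02,0,255],[0,0,0.035,0,255],[0,0,0.05,0,255],[0,0,0.06,0,255],[0,0,0.065,0,255],[0,0,0.07,0,255],[0,0,0.075,0,255],[0,0,0.08,0,255],[0,0,0.082,0,255],[0,0,0.082,0,255]]]'
python3 -c "
from h import *
st()
img,d,P=cloud('top');cv2.imwrite('pics/t1.png',cv2.resize(img[150:330,230:450,::-1],None,fx=3,fy=3));np.save('/tmp/t1.npy',P)
f=P@EX;g=P@EY
for lo,hi in((-150,-100),(-95,-75)):
  m=(g>lo)&(g<hi)&(f>515)&(f<700)&(P[...,2]>100)&(P[...,2]<165)
  p=np.polyfit(723-f[m],P[...,2][m],1);print(lo,p,m.sum())
"
```

```text
time: 5.95
ee_pos: [561.0, 130.8, 125.7]
eef_rot: [0.341, -3.123, 0.0]
force: [-0.7, -0.1, 0.1]
finger_gap: -0.1
grip_force: 0.0
{'time': 5.95, 'ee_pos': [561.032, 130.789, 125.684], 'eef_rot': [0.341, -3.123, 0.0], 'force': [-0.664, -0.058, 0.117], 'moment': [-0.04, -0.014, -0.07], 'finger_gap': -0.149, 'grip_force': 0.0}
-150 [6.69312999e-02 1.14914821e+02] 2828
-95 [6.67648757e-02 1.14887658e+02] 1135
```

View pics/t1.png

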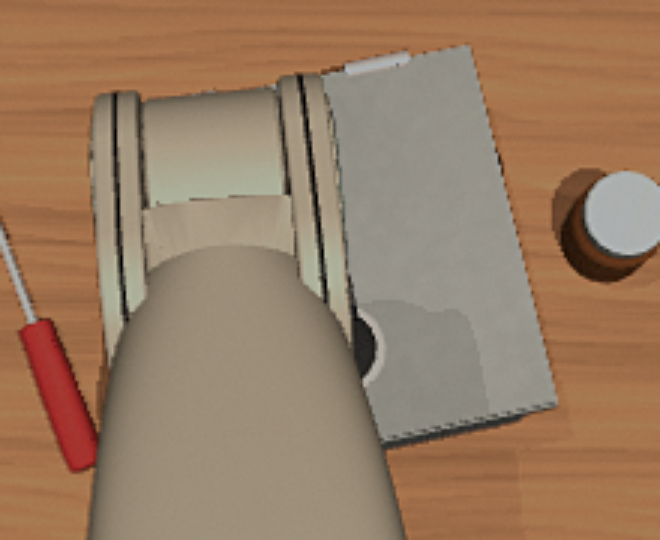

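The cover is at about 0.067 on its seal and almost force free, so it's shut. Now I lift and move over the knob.

```bash
python3 -m crank '[[[0,0,-0.1,0,255],[0,0,-0.2,0,255],[0,0,-0.23,0,255],[0.057,0.18,-0.23,0,120],[0.057,0.18,-0.23,0,120],[0.057,0.18,-0.23,0,120],[0.057,0.18,-0.23,0,120],[0.057,0.18,-0.23,0,120],[0.057,0.18,-0.23,0,120],[0.057,0.18,-0.23,0,120]]]' 40
python3 -c "
from h import *
st();go(W(558,-51,135),YAW+np.pi)
img,d,P=cloud('side');cv2.imwrite('pics/s2.png',cv2.resize(img[130:310,220:420,::-1],None,fx=3,fy=3))
f=P@EX;g=P@EY
m=(P[...,2]>146)&(P[...,2]<163)&(abs(f-558)<35)&(abs(g+51)<16)
print(m.sum(),np.percentile(f[m],[5,50,95]),np.percentile(g[m],[5,50,95]),P[...,2][m].max())
"
```

```text
time: 7.25
ee_pos: [532.9, 179.6, 194.7]
eef_rot: [0.341, -3.123, 0.0]
force: [0.1, -0.7, 0.8]
finger_gap: 45.4
grip_force: 0.0
{'time': 7.25, 'ee_pos': [532.851, 179.559, 194.67], 'eef_rot': [0.341, -3.123, 0.0], 'force': [0.133, -0.655, 0.829], 'moment': [-0.008, 0.017, -0.087], 'finger_gap': 45.351, 'grip_force': 0.0}
rows [ 0.0022 -0.3572  0.1989] turn -0.004863179071074807 yaw -2.924231717411184 q6 -0.007276068527555777 tilt -0.9999999982618961
194 [540.22344093 558.66837779 581.22005653] [-51.74318025 -44.40457328 -41.35904543] 162.72719999818003
```

View pics/s2.png

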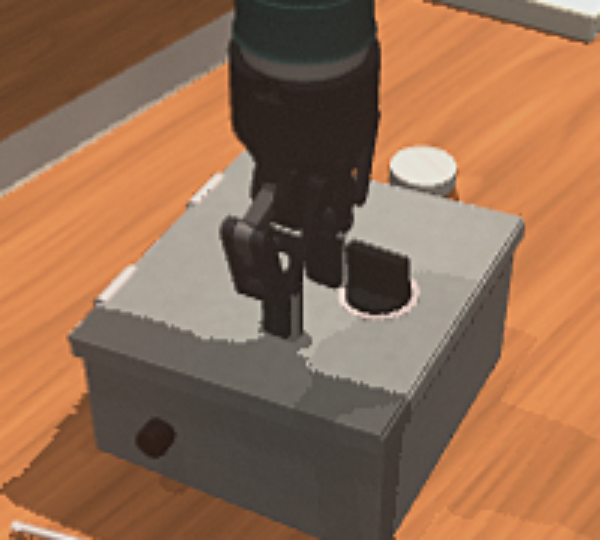

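I mistyped the sign of y and the hand is clear on the left; the cover is shut and the wing at (380,275) is along the box's x. I'll correct over to the knob.

```bash
python3 -m crank '[[[0,-0.15,0,0,120],[0,-0.35,0,0,120],[0,-0.352,0,0,120],[0,-0.352,0,0,120],[0,-0.352,0.05,0,120],[0,-0.352,0.1,0,120],[0,-0.352,0.15,0,120],[0,-0.352,0.19,0,120],[0,-0.352,0.195,0,120],[0,-0.352,0.195,0,120]]]' 40
python3 -c "
from h import *
st();go(W(559,-49.5,135),YAW+np.pi)
img,d,P=cloud('side');cv2.imwrite('pics/s3.png',cv2.resize(img[130:310,220:420,::-1],None,fx=3,fy=3))
"
```

```text
time: 8.55
ee_pos: [555.7, 76.7, 136.3]
eef_rot: [-0.341, 3.123, -0.0]
force: [-0.4, 0.6, 0.8]
finger_gap: 45.2
grip_force: 0.0
{'time': 8.55, 'ee_pos': [555.679, 76.725, 136.258], 'eef_rot': [-0.341, 3.123, -0.0], 'force': [-0.367, 0.576, 0.77], 'moment': [0.043, 0.019, 0.023], 'finger_gap': 45.204, 'grip_force': 0.0}
rows [-0.0007 -0.001   0.0042] turn -0.004563446600399502 yaw -2.923760898747225 q6 -0.1958625022075296 tilt -0.9999999886014093
```

View pics/s3.png

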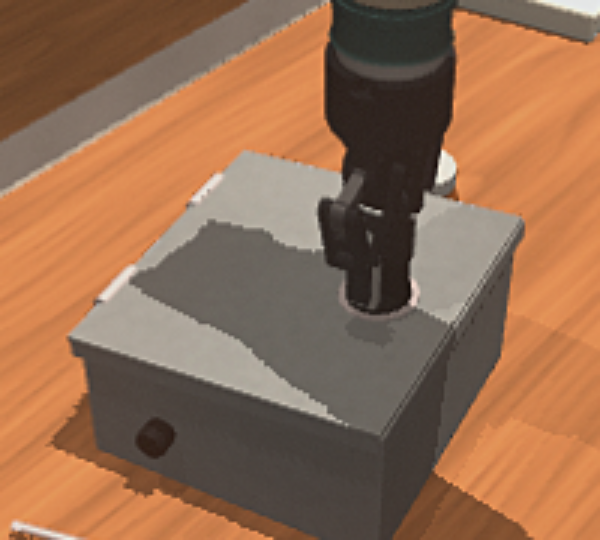

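The fingers straddle the wing at (380,290). Closing.

```bash
python3 -m crank '[[[0,0,0,0,255],[0,0,0,0,255],[0,0,0,0,255],[0,0,0,0,255],[0,0,0,0,255],[0,0,0,0,255],[0,0,0,0,255],[0,0,0,0,255],[0,0,0,0,255],[0,0,0,0,255]]]' 50
python3 -c "
from h import *
st()"
```

```text
time: 9.85
ee_pos: [556.1, 76.5, 136.5]
eef_rot: [-0.341, 3.122, -0.001]
force: [3.1, -2.9, 1.8]
finger_gap: 8.7
grip_force: 53.1
{'time': 9.85, 'ee_pos': [556.097, 76.464, 136.482], 'eef_rot': [-0.341, 3.122, -0.001], 'force': [3.104, -2.881, 1.77], 'moment': [-0.762, -0.721, 0.031], 'finger_gap': 8.694, 'grip_force': 53.077}
```

```bash
python3 -m crank '[[[0,0,0.003,0,255],[0,0,0.006,0,255],[0,0,0.009,0,255],[0,0,0.012,0,255],[0,0,0.014,0,255],[0,0,0.016,0,255],[0,0,0.016,0,255],[0,0,0.016,0,255],[0,0,0.016,0,255],[0,0,0.016,0,255]]]' 
python3 - <<'E'
from h import *
s=st();img,d,P=cloud('top');f=P@EX;g=P@EY
m=(g>-150)&(g<-80)&(f>515)&(f<700)&(P[...,2]>100)&(P[...,2]<135)
print(np.polyfit(723-f[m],P[...,2][m],1),m.sum())
E
```

```text
time: 11.1
ee_pos: [555.6, 76.4, 132.7]
eef_rot: [-0.341, 3.122, -0.001]
force: [-1.3, -5.1, 9.9]
finger_gap: 9.0
grip_force: 54.2
{'time': 11.1, 'ee_pos': [555.647, 76.375, 132.743], 'eef_rot': [-0.341, 3.122, -0.001], 'force': [-1.272, -5.135, 9.914], 'moment': [-0.898, -0.361, 0.053], 'finger_gap': 9.006, 'grip_force': 54.176}
[3.98647402e-02 1.15291365e+02] 148
```

```bash
python3 -m crank '[[[0,0,0.003,0,255],[0,0,0.005,0,255],[0,0,0.007,0,255],[0,0,0.009,0,255],[0,0,0.01,0,255],[0,0,0.01,0,255],[0,0,0.01,0,255],[0,0,0.01,0,255],[0,0,0.01,0,255],[0,0,0.01,0,255]]]' 
python3 - <<'E'
from h import *
s=st();img,d,P=cloud('top');f=P@EX;g=P@EY
m=(g>-150)&(g<-80)&(f>515)&(f<700)&(P[...,2]>100)&(P[...,2]<135)
print(np.polyfit(723-f[m],P[...,2][m],1),m.sum())
E
```

```text
time: 12.4
ee_pos: [555.3, 76.3, 130.4]
eef_rot: [-0.341, 3.123, -0.002]
force: [-3.6, -5.8, 13.9]
finger_gap: 8.9
grip_force: 54.9
{'time': 12.4, 'ee_pos': [555.301, 76.29, 130.418], 'eef_rot': [-0.341, 3.123, -0.002], 'force': [-3.643, -5.799, 13.939], 'moment': [-0.913, 0.043, -0.061], 'finger_gap': 8.899, 'grip_force': 54.906}
[2.85313583e-02 1.14531485e+02] 157
```

```bash
python3 -m crank '[[[0,0,0.002,0,255],[0,0,0.003,0.05,255],[0,0,0.003,0.1,255],[0,0,0.003,0.15,255],[0,0,0.003,0.2,255],[0,0,0.003,0.25,255],[0,0,0.003,0.3,255],[0,0,0.003,0.35,255],[0,0,0.003,0.4,255],[0,0,0.003,0.4,255]]]' 
python3 - <<'E'
from h import *
s=st();go(s["ee_pos"],YAW+np.pi)
E
```

```text
time: 13.7
ee_pos: [554.9, 77.2, 128.8]
eef_rot: [-0.64, -3.075, -0.001]
force: [-2.3, -1.8, 10.3]
finger_gap: 8.8
grip_force: 54.7
{'time': 13.7, 'ee_pos': [554.869, 77.245, 128.834], 'eef_rot': [-0.64, -3.075, -0.001], 'force': [-2.277, -1.791, 10.272], 'moment': [-0.779, 0.088, -0.04], 'finger_gap': 8.785, 'grip_force': 54.693}
rows [0. 0. 0.] turn -0.40446171348068216 yaw 2.7312656797251678 q6 0.43297558123449487 tilt -0.9999996619941396
```

```bash
python3 -m crank '[[[0,0,0,0.05,255],[0,0,0,0.1,255],[0,0,0,0.15,255],[0,0,0,0.2,255],[0,0,0,0.22,255],[0,0,0,0.22,255],[0,0,0,0.22,255],[0,0,0,0.22,255],[0,0,0,0.22,255],[0,0,0,0.22,255]]]' 
python3 - <<'E'
from h import *
s=st();img,d,P=cloud('top');f=P@EX;g=P@EY
m=(g>-150)&(g<-80)&(f>515)&(f<700)&(P[...,2]>100)&(P[...,2]<135)
print(np.polyfit(723-f[m],P[...,2][m],1),m.sum())
go(s["ee_pos"],YAW+np.pi)
E
```

```text
time: 14.95
ee_pos: [555.2, 77.7, 128.7]
eef_rot: [-1.158, -2.92, -0.002]
force: [-1.6, -0.3, 10.1]
finger_gap: 9.2
grip_force: 54.5
{'time': 14.95, 'ee_pos': [555.206, 77.696, 128.749], 'eef_rot': [-1.158, -2.92, -0.002], 'force': [-1.565, -0.277, 10.096], 'moment': [-0.601, 0.028, 0.021], 'finger_gap': 9.168, 'grip_force': 54.544}
[1.55874641e-02 1.15414907e+02] 191
rows [-0.0001  0.0001 -0.0001] turn -0.6238999111535589 yaw 2.386572964862121 q6 0.7780567993794988 tilt -0.9999990553609842
```

```bash
python3 -m crank '[[[0,0,0,0,214],[0,0,0,0,214],[0,0,0,0,214],[0,0,-0.02,0,214],[0,0,-0.02,0,214],[0,0,-0.02,0.05,214],[0,0,-0.02,0.1,214],[0,0,-0.02,0.15,214],[0,0,-0.02,0.15,214],[0,0,-0.02,0.15,214]]]' 
cat > t.py <<'E'
from h import *
s=st();img,d,P=cloud('top');f=P@EX;g=P@EY
m=(g>-150)&(g<-80)&(f>515)&(f<700)&(P[...,2]>100)&(P[...,2]<135)
print(np.polyfit(723-f[m],P[...,2][m],1),m.sum(), "z at r=150..200",np.median(P[...,2][m]-.03*(723-f[m])))
go(s["ee_pos"],YAW+np.pi)
E
python3 t.py
```

```text
time: 16.25
ee_pos: [555.8, 77.3, 133.7]
eef_rot: [1.493, 2.764, 0.002]
force: [1.3, 1.8, 0.1]
finger_gap: 13.8
grip_force: 1.2
{'time': 16.25, 'ee_pos': [555.838, 77.261, 133.738], 'eef_rot': [1.493, 2.764, 0.002], 'force': [1.342, 1.789, 0.148], 'moment': [0.597, -0.081, -0.018], 'finger_gap': 13.77, 'grip_force': 1.216}
[1.65010555e-02 1.15620944e+02] 139 z at r=150..200 113.2688402118441
rows [0.0001 0.     0.    ] turn -0.7738197805478451 yaw 2.151079384704005 q6 1.0127486347753938 tilt -0.9999989465218948
```

The cover is hanging on the lips with no force from me. Turning on loosely.

```bash
python3 -m crank '[[[0,0,0,0.02,214],[0,0,0,0.04,214],[0,0,0,0.06,214],[0,0,0,0.08,214],[0,0,0,0.1,214],[0,0,0,0.12,214],[0,0,0,0.14,214],[0,0,0,0.16,214],[0,0,0,0.16,214],[0,0,0,0.16,214]]]' 
python3 t.py
```

```text
time: 17.55
ee_pos: [555.7, 76.6, 133.6]
eef_rot: [1.829, 2.554, 0.0]
force: [2.2, 2.8, 1.9]
finger_gap: 13.7
grip_force: 1.7
{'time': 17.55, 'ee_pos': [555.726, 76.587, 133.646], 'eef_rot': [1.829, 2.554, 0.0], 'force': [2.246, 2.83, 1.898], 'moment': [0.673, -0.461, 0.026], 'finger_gap': 13.652, 'grip_force': 1.736}
[1.88800801e-02 1.15342228e+02] 133 z at r=150..200 113.49486830163895
rows [ 0.     -0.0001  0.0001] turn -0.934593771219191 yaw 1.8985361907132985 q6 1.2649239229104525 tilt -0.9999998433894641
```

```bash
python3 -m crank '[[[0,0,0,0.02,214],[0,0,0,0.03,214],[0,0,0,0.04,214],[0,0,0,0.05,214],[0,0,0,0.06,214],[0,0,0,0.07,214],[0,0,0,0.08,214],[0,0,0,0.09,214],[0,0,0,0.1,214],[0,0,0,0.1,214]]]' 
python3 t.py
```

```text
time: 18.85
ee_pos: [555.6, 76.5, 133.6]
eef_rot: [2.024, 2.402, -0.0]
force: [3.4, 3.2, 2.7]
finger_gap: 14.1
grip_force: 1.7
{'time': 18.85, 'ee_pos': [555.603, 76.549, 133.599], 'eef_rot': [2.024, 2.402, -0.0], 'force': [3.371, 3.225, 2.723], 'moment': [0.384, -0.655, 0.037], 'finger_gap': 14.1, 'grip_force': 1.677}
[1.56046221e-02 1.16109149e+02] 132 z at r=150..200 113.63515018336341
rows [-0.     -0.0001 -0.    ] turn -1.0346241697328258 yaw 1.7414088081602512 q6 1.4220456330972577 tilt -0.9999999085545966
```

```bash
python3 -m crank '[[[0,0,0,0.02,214],[0,0,0,0.03,214],[0,0,0,0.04,214],[0,0,0,0.05,214],[0,0,0,0.06,214],[0,0,0,0.07,214],[0,0,0,0.08,214],[0,0,0,0.09,214],[0,0,0,0.1,214],[0,0,0,0.1,214]]]' 
python3 t.py
```

```text
time: 20.15
ee_pos: [555.8, 76.8, 133.5]
eef_rot: [2.206, 2.236, 0.001]
force: [4.8, 1.6, 1.5]
finger_gap: 13.9
grip_force: 2.5
{'time': 20.15, 'ee_pos': [555.803, 76.821, 133.519], 'eef_rot': [2.206, 2.236, 0.001], 'force': [4.829, 1.584, 1.467], 'moment': [0.199, -0.993, 0.051], 'finger_gap': 13.882, 'grip_force': 2.49}
[3.50204561e-02 1.14695300e+02] 141 z at r=150..200 115.64199058872671
rows [ 0.     -0.      0.0002] turn -1.1345209344297185 yaw 1.5844913371156784 q6 1.5791380036496898 tilt -0.9999997895631666
```

It sprang up (cover about 0.02 → 0.038). I feel for the notch wall with a small further turn.

```bash
python3 -m crank '[[[0,0,0,0.01,214],[0,0,0,0.02,214],[0,0,0,0.03,214],[0,0,0,0.04,214],[0,0,0,0.05,214],[0,0,0,0.05,214],[0,0,0,0.05,214],[0,0,0,0.05,214],[0,0,0,0.05,214],[0,0,0,0.05,214]]]' 
python3 t.py
```

```text
time: 21.45
ee_pos: [556.4, 77.3, 133.6]
eef_rot: [2.292, 2.149, 0.003]
force: [6.3, 2.6, 0.4]
finger_gap: 13.9
grip_force: 3.2
{'time': 21.45, 'ee_pos': [556.4, 77.257, 133.61], 'eef_rot': [2.292, 2.149, 0.003], 'force': [6.327, 2.617, 0.351], 'moment': [0.479, -1.263, 0.084], 'finger_gap': 13.945, 'grip_force': 3.212}
[3.34980272e-02 1.14831870e+02] 141 z at r=150..200 115.60758454594348
rows [-0.     -0.0001  0.0002] turn -1.1842809469530182 yaw 1.50632849222281 q6 1.657532151345744 tilt -0.9999974730086132
```

The moment rises against the wall and the cover stays up. Now I centre, open and lift away.

```bash
python3 -m crank '[[[0,0,0,-0.08,214],[0,0,0,-0.1,170],[0,0,0,-0.1,120],[0,0,0,-0.1,120],[0,0,-0.05,-0.1,120],[0,0,-0.15,-0.1,120],[0,0,-0.3,-0.1,120],[0,0,-0.4,-0.1,120],[0,0,-0.4,-0.1,120],[0,0,-0.4,-0.1,120]]]' 
python3 -m crank '[[[-0.1,-0.1,0,0,120],[-0.3,-0.3,0,0,120],[-0.5,-0.5,0,0,120],[-0.5,-0.5,0,0,120],[-0.5,-0.5,0,0,120],[-0.5,-0.5,0,0,120],[-0.5,-0.5,0,0,120],[-0.5,-0.5,0,0,120],[-0.5,-0.5,0,0,120],[-0.5,-0.5,0,0,120]]]' 
python3 - <<'E'
from h import *
s=st();img,d,P=cloud('top');f=P@EX;g=P@EY
cv2.imwrite('pics/t9.png',cv2.resize(img[150:330,230:450,::-1],None,fx=3,fy=3))
m=(g>-150)&(g<-80)&(f>515)&(f<700)&(P[...,2]>100)&(P[...,2]<135)
print(np.polyfit(723-f[m],P[...,2][m],1),m.sum())
k=(P[...,2]>146)&(P[...,2]<165)&(abs(f-558)<35)&(abs(g+50)<35)
r=cv2.minAreaRect(np.stack([f[k],g[k]],1).astype(np.float32));print(k.sum(),r,P[...,2][k].max())
E
```

```text
time: 22.75
ee_pos: [555.1, 76.7, 253.3]
eef_rot: [-2.117, -2.321, 0.001]
force: [-0.7, 0.7, -0.5]
finger_gap: 45.4
grip_force: 0.0
time: 24.0
ee_pos: [420.1, -86.2, 253.5]
eef_rot: [-2.116, -2.322, -0.0]
force: [-0.5, -0.6, 0.5]
finger_gap: 45.2
grip_force: 0.0
{'time': 24.0, 'ee_pos': [420.137, -86.174, 253.512], 'eef_rot': [-2.116, -2.322, -0.0], 'force': [-0.498, -0.554, 0.495], 'moment': [0.029, -0.02, -0.017], 'finger_gap': 45.184, 'grip_force': 0.0}
[3.84069700e-02 1.14884837e+02] 3957
169 ((561.4041137695312, -49.92411422729492), (43.122283935546875, 10.840099334716797), 83.15065002441406) 161.1404762540826
```

View pics/t9.png

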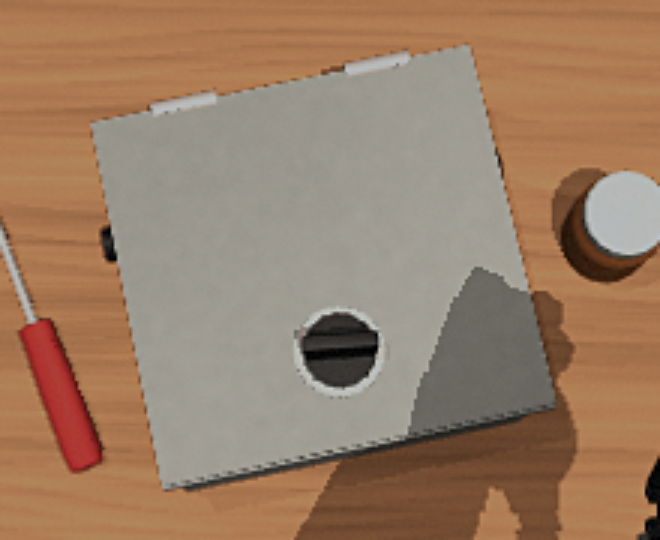

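The cover stays shut at about 0.04, with the wing crosswise at (340,347), about 1.69 rad. The jar and screwdriver are where they were, and the arm is clear.

```bash
python3 -c "
from bench import bot
print(bot.close_job())"
```

```text
the job is handed in; nothing more can be done
None
```

I shut the cover and locked the knob in its detent: the last camera measurement puts the cover at about 0.04 rad and the knob at about 1.69 rad, with the robot clear. I handed the job in after about 24 s; no verdict came back.

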